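# Zero the moisture analyser and peel off a sample tray

## Robot

A 7-joint arm with a two-finger parallel gripper is mounted at the origin on the work surface. World frame = base frame: x ahead of the robot, y to its left, z up, the work surface at z = 0. Lengths are in m, angles in rad, forces in N, time in s.
With the tool pointing down it reaches from about 0.4 to 0.9 m from the base axis. Payload 5.5 kg.
Tool frame: the origin (TCP) lies midway between the tips of the shut fingers; the grasp point (between the pads) lies bot.hold_point_z behind it (bot.hold_point_z is the distance from the TCP to the grasp point, in m); z points along the fingers, y is the line along which they close (so a half turn about z gives the same grasp; the last joint's range is limited). The gripper opens to 92 mm and grips with 3 to 60 N. Pads are 19 mm wide; open, the fingers measure 130 mm over their backs; the gripper's body (75 mm by 190 mm) begins 47 mm behind the grasp point.
Start: joints at [-0.911, 0.501, -0.427, 1.55, 0.221, 1.138, -0.21], TCP at [0.251, 0.6, 0.203] pointing down, gripper open.
Joint ranges: [-2.88, 2.88], [-0.31, 2.03], [-1.54, 1.56], [0.2, 2.42], [-1.41, 4.55], [0.19, 2.02], [-2.57, 2.57]. Speed limits (rad/s): [2.57, 2.57, 3.14, 3.14, 3.14, 3.14, 3.14].

## Interface

Orientations are given as [roll, pitch, yaw] about the fixed x, y, z axes, in that order (R = Rz(yaw) Ry(pitch) Rx(roll)).
In Python, from bench import bot gives the robot as it stands.
- The arm moves only by the shell command python3 -m pendant 'ROWS' [FORCE]. ROWS is JSON, a list of rows, each a list of 3 entries, a list of its own where there are three numbers: the turn, a rotation vector about the tool's x, y, z in units of 6 degrees (1.0 is 6 degrees), then the shift along the tool's x, y, z in units of 25 mm (1.0 is 25 mm), then the opening in per cent of the stroke, from 0 (shut) to 100 (fully open). A call has 1 to 12 rows; each row shifts and turns the commanded pose from where the row before left it, along the tool's axes as they then stand; what a row does not reach is not made up. A row lasts 1/8 s, in which the tool goes at most 62.5 mm and 10.7 degrees, less where a joint would pass 70% of its speed; a pose out of reach is approached as far as the arm can. A call is refused whole if a number of a shift passes 1 or a number of a turn 1, either way. A call with a gripper value outside its range is refused whole. The fingers move at their own pace and stop on an object; FORCE is the grip in N (left out, the last holds). Time passes only in rows, so rows that do not move let the fingers close. It gives the time, the measured TCP pose, the force, the opening and the grip force at its end, in the units of the state.
- bot.get_obs(): the state, without advancing time (a new reading comes with each control period).
- bot.grab_frame(name): name is "scene" or "top" or "wrist"; returns the picture (400x640x3 uint8, red, green, blue); there is no depth.
- bot.camera_model(name): a dict with "K" (3x3 intrinsics, pixels), "k1" (the pictures are not rectified: a ray, as slopes to the right and down, at radius r is drawn at 1 + k1 r^2 times it, then the intrinsics apply), "R" (3x3) and "t" (3): a world point X has camera coordinates R X + t; the wrist camera has in their place "tool_from_camera" (4x4, takes a point from camera to tool coordinates, whose origin is the TCP and whose axes are the flange's). Camera axes: x right, y down, z forward; pixel columns grow to the right and rows downward; lengths in m; the calibration is good to about 2 mm. A picture is of the moment at which its call begins: read the wrist's pose just before it. camera_model takes no time and is no camera call.
- bot.finish_job(): hands the job in; it is judged then, once.
The state is a dict: "time_s": time; "joint_pos": joint angles; "joint_velocities": joint speeds; "joint_efforts": joint torques, N m; "tool_pos": TCP position; "eef_rot": TCP orientation; "force": force on the tool from outside, world axes, zero at the start; "wrist_torque": the same for the moment, N m; "opening": finger opening in m; "grasp_force": force on a finger pad.
Only numpy, scipy, OpenCV 4.12 (cv2) and the standard library are available. Lean on these libraries where they do the work, as an engineer would, in place of code of your own. Each camera call takes 0.05 s, during which the arm holds its last target. There are 200 camera calls.

## Task

Zero the moisture analyser: turn its tare knob until the pointer stands on the red zero mark, and leave it there. Then grip the top steel tray of the sticky nested stack by its orange tab and peel it off by lifting the tab corner first, while the opposite corner is still down in the nest, so that the rest of the stack stays standing where it is. Finish while still holding the tray in the gripper, level and still, about 8 cm above the middle of the analyser's open weighing chamber and touching nothing else, and leave the other things on the bench alone.

Things in the scene. Friction and masses are not known exactly. Their poses are not given: they have to be found in the camera images.
- analyser: Fixed cream moisture analyser, body 210 mm (its x) by 380 mm (its y) by 95 mm high. Origin: centre of its underside, z up. Its +y end carries the tare knob and display, on the flat top; its -y end carries the pale green round hood, raised and leaning back, 0.37 m high; hinge and hood lie wholly at y < -0.145 in this frame.
- chamber (a point): Centre of the round open weighing chamber (142 mm wide) in the analyser's top, at the height of its white rim, 99 mm above the bench.
- tare_knob (a joint): Angle of the tare knob (rad) about the vertical, counted counter-clockwise seen from above; 0 = pointer on the red zero mark (pointer along the analyser's +x). Starts 0.5 to 1.25: turn it clockwise. Stops at -1.6 and 1.6; turns with about 0.03 N m of friction and stays where it is left.
- knob_top (a point): Centre of the top of the tare knob: a black grip bar 50 mm long, 12 mm thick and 26 mm high on a grey disc (58 mm wide, 8 mm high) that lies on the analyser's top; this point is 34 mm above the dial and on the knob's axis. The point's x axis, along the bar, points where the white pointer points.
- stack: Loose nested square steel trays on a blue base (112 mm), all under the top tray, about 0.55 kg. Origin: centre of underside, z up, x to the tab corner. Top rim 48 mm above the bench. At the other 3 corners blue posts (57 mm high) carry black spring nibs 2 mm over the top tray's rim; each snaps open when that corner is lifted with about 2 N. A straight pull can drag the stack along.
- tray: The top tray, loose, 60 g: square rim 84 mm with cut corners (cut corner edge 52.5 mm from the centre), 14 mm deep; origin: centre of its underside, z up, x towards the corner with the tab. At the start it is nested, its underside 37 mm above the bench and its rim resting on the stack's rim.
- tab (a point): Middle of the orange upright grip tab on the tray's corner: 24 mm long (tray x), 9 mm thick (tray y), 30 mm high; it lies 74 mm from the tray's centre along tray x and 29 mm above the tray's underside; axes as the tray's. Free space on both sides.
- far_corner (a point): Top of the tray's rim at the corner diagonally across from the tab (52.5 mm from the centre along -x of the tray, 14 mm above its underside).
- nest_far (a point): Point of the stack where far_corner lies while the tray is nested; 51 mm above the bench.
- jar_a: Bystander: small amber jar, white cap, 56 mm wide, 65 mm tall. Leave alone.
- jar_b: Bystander: small amber jar, blue cap, 56 mm wide, 65 mm tall. Leave alone.
- beaker: Bystander: glass beaker, 70 mm wide, 85 mm tall. Leave alone.
- weight: Bystander: brass calibration weight with a knob, 32 mm wide, 53 mm tall. Leave alone.
- spoon: Bystander: steel spoon, 170 mm long, lying flat. Leave alone.
- wash_bottle: Bystander: white wash bottle, red cap, 68 mm wide, 170 mm tall. Leave alone.
Things that resemble listed ones, but are neither listed nor needed, are in the scene too. What is shaped like the tray but turquoise is not meant.

How it is judged:
By the outcome, as a careful person would: the job done as asked, in the order asked, and still so for the second after the job is handed in, while the arm keeps its last pose, push and grip.
It also fails if it takes over 51 s, if anything falls off the work surface, if the arm or the gripper's body presses on something with over 40 N, if the wrist force passes 120 N, or if a joint passes its speed limit or range.

## Working session

There is one attempt and no reset: what is moved stays moved. The work goes in short steps, Python scripts to look and compute and a shell command to move; the robot and the scene stay as the last step left them, time stands still between calls to the robot, and variables do not carry over. Pictures are saved under pics/ and viewed, at most 10 in all, crops included, and the job is handed in when it is done.

```bash
mkdir -p pics; ls; python3 - <<'E'
from bench import bot
import cv2,numpy as np
o=bot.get_obs();print({k:np.round(v,3).tolist() for k,v in o.items()},bot.hold_point_z)
for n in("scene","top"):
    cv2.imwrite(f"pics/{n}0.png",cv2.cvtColor(bot.grab_frame(n),cv2.COLOR_RGB2BGR))
    print(n,bot.camera_model(n))
print(bot.camera_model("wrist"))
E
```

```text
pics
{'time_s': 0.0, 'joint_pos': [-0.911, 0.502, -0.427, 1.551, 0.221, 1.138, -0.21], 'joint_velocities': [0.0, -0.0, -0.001, 0.001, 0.001, -0.001, 0.0], 'joint_efforts': [-0.0, -56.658, -5.816, -27.912, -0.069, 0.031, 0.0], 'tool_pos': [0.251, 0.599, 0.202], 'eef_rot': [-3.14, -0.0, 2.745], 'force': [-0.257, -0.478, -0.357], 'wrist_torque': [0.005, 0.011, -0.02], 'grasp_force': 0.0, 'opening': 0.092} 0.0188
scene {'K': array([[489.94133768,   0.        , 314.58201401],
       [  0.        , 489.94133768, 200.66935653],
       [  0.        ,   0.        ,   1.        ]]), 'k1': 0.03426795587486247, 'R': array([[-0.88257684,  0.46996822,  0.01371131],
       [ 0.34954528,  0.67537408, -0.64937505],
       [-0.31444589, -0.56833065, -0.76034469]]), 't': array([ 0.44150427, -0.16236008,  1.39931575])}
top {'K': array([[420.63548475,   0.        , 317.17157463],
       [  0.        , 420.63548475, 200.39527081],
       [  0.        ,   0.        ,   1.        ]]), 'k1': -0.06500488295923298, 'R': array([[-1.23156998e-02, -9.99922817e-01, -1.63804323e-03],
       [-9.95688568e-01,  1.24141364e-02, -9.19247767e-02],
       [ 9.19380166e-02,  4.98862966e-04, -9.95764607e-01]]), 't': array([0.07911022, 0.54634313, 1.16747988])}
{'K': array([[333.88732204,   0.        , 319.69026969],
       [  0.        , 333.88732204, 202.90071861],
       [  0.        ,   0.        ,   1.        ]]), 'k1': -0.04922984249899573, 'tool_from_camera': array([[-1.25589937e-04, -9.51858912e-01, -3.06536451e-01,
         8.33580346e-02],
       [ 9.99999868e-01, -2.72057829e-04,  4.35089362e-04,
        -1.13821569e-04],
       [-4.97539328e-04, -3.06536356e-01,  9.51858821e-01,
        -1.81689775e-01],
       [ 0.00000000e+00,  0.00000000e+00,  0.00000000e+00,
         1.00000000e+00]])}
```

View pics/top0.png

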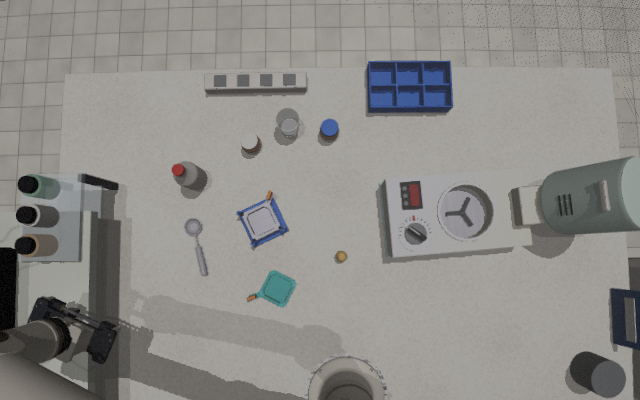

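View pics/scene0.png

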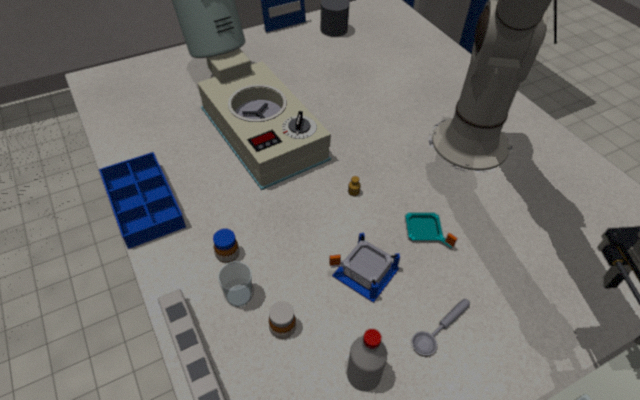

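Top view: steel tray in the blue base at about (263,221) with its orange tab at (269,195). The candidates are that tray and the turquoise tray at (278,288) with its tab at (252,297). The description asks for steel on the blue base, so I take the first. The knob is at (415,234) with the red mark near (415,218). Next is a close crop.

```bash
cat > h.py <<'E'
from bench import bot
import cv2,numpy as np
from scipy.spatial.transform import Rotation as Ro
def cam(n,o=None):
    c=bot.camera_model(n)
    if n=="wrist":
        o=o or bot.get_obs()
        T=np.eye(4);T[:3,:3]=Ro.from_euler('xyz',o['eef_rot']).as_matrix();T[:3,3]=o['tool_pos']
        W=np.linalg.inv(T@c['tool_from_camera']);c['R']=W[:3,:3];c['t']=W[:3,3]
    return c
def dist(c): return np.array([c['k1'],0,0,0,0.])
def proj(c,X): return cv2.projectPoints(np.atleast_2d(X).astype(float),cv2.Rodrigues(c['R'])[0],c['t'],c['K'],dist(c))[0][:,0]
def cast(c,uv,z):
    uv=np.atleast_2d(uv).astype(float)
    p=cv2.undistortPoints(uv[:,None],c['K'],dist(c))[:,0]
    d=np.c_[p,np.ones(len(p))]@c['R'];C=-c['R'].T@c['t']
    return C+d*((z-C[2])/d[:,2])[:,None]
def load(f): return cv2.imread(f)
def blobs(im,lo,hi,box,amin=4):
    x0,y0,x1,y1=box;h=cv2.cvtColor(im[y0:y1,x0:x1],cv2.COLOR_BGR2HSV)
    n,_,s,ce=cv2.connectedComponentsWithStats(cv2.inRange(h,lo,hi))
    return [(s[i,4],(ce[i]+[x0,y0]).round(1).tolist()) for i in range(1,n) if s[i,4]>=amin]
E
python3 - <<'E'
from h import *
t=load("pics/top0.png");s=load("pics/scene0.png")
def crop(im,x,y,w,h,k):return cv2.resize(im[y:y+h,x:x+w],None,fx=k,fy=k,interpolation=cv2.INTER_CUBIC)
a=np.hstack([crop(t,228,182,70,70,4),crop(t,380,175,110,70,4)[:, :440]])
b=np.hstack([crop(s,320,220,90,80,4),crop(s,230,70,100,80,4)])
W=760
cv2.imwrite("pics/crop0.png",np.vstack([np.pad(i,((0,0),(0,W-i.shape[1]),(0,0))) if i.shape[1]<W else i[:,:W] for i in(a[:280],b)]))
ct,cs=cam("top"),cam("scene")
for n,im,c,bx,bk in(("top",t,ct,(235,180,295,255),(390,210,430,250)),("scene",s,cs,(320,225,410,305),(240,90,335,150))):
    for (A,p) in blobs(im,(5,120,80),(18,255,255),bx): print(n,"orange",A,p,cast(c,p,.066).round(3))
    for (A,p) in blobs(im,(105,120,60),(125,255,255),bx): print(n,"blue",A,p,cast(c,p,.057).round(3))
    for (A,p) in blobs(im,(0,130,80),(5,255,255),bk,2)+blobs(im,(172,130,80),(180,255,255),bk,2): print(n,"red",A,p,cast(c,p,.095).round(3))
    for (A,p) in blobs(im,(0,0,0),(180,255,50),bk,8): print(n,"black",A,p,cast(c,p,.129).round(3))
E
```

```text
top orange 25 [268.7, 194.6] [[0.561 0.205 0.066]]
top blue 211 [274.9, 223.7] [[0.481 0.189 0.057]]
top blue 42 [253.1, 206.0] [[0.531 0.249 0.057]]
top blue 6 [237.8, 212.8] [[0.513 0.292 0.057]]
top blue 38 [247.8, 232.9] [[0.457 0.264 0.057]]
top black 14 [414.1, 233.8] [[ 0.448 -0.177  0.129]]
scene orange 35 [334.7, 256.6] [[0.556 0.196 0.066]]
scene blue 10 [361.1, 234.7] [[0.47  0.166 0.057]]
scene blue 15 [397.4, 256.1] [[0.43  0.253 0.057]]
scene blue 624 [365.0, 282.4] [[0.528 0.277 0.057]]
scene black 99 [256.4, 111.7] [[ 0.537 -0.257  0.129]]
scene black 112 [300.2, 124.5] [[ 0.459 -0.16   0.129]]
scene black 189 [265.3, 141.9] [[ 0.564 -0.141  0.129]]
```

View pics/crop0.png

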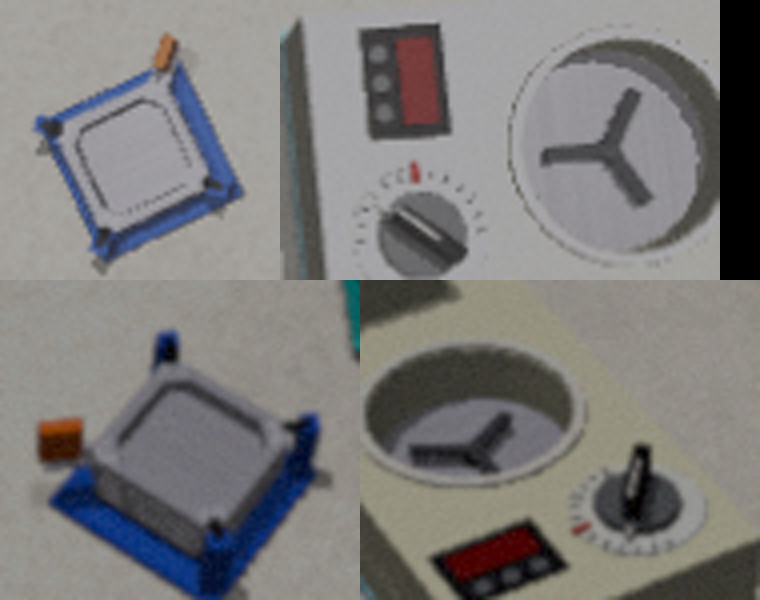

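The crop confirms the choice: grey steel tray, three blue posts with nibs, and the orange tab on the free corner. The pointer stands up and left of the red mark, about 0.9 rad counter-clockwise. Now computing positions.

```bash
cat >> h.py <<'E'
def ang(v): return float(np.arctan2(v[1],v[0]))
def plan(p,yaw=None):
    """needed turn about tool z (units, do first, mod half turn) and the shift in the turned tool axes (units); p = TCP target"""
    o=bot.get_obs();R=Ro.from_euler('xyz',o['eef_rot']);M=R.as_matrix()
    cur=ang(M[:,0]);d=0
    if yaw is not None: d=(yaw-cur+np.pi/2)%np.pi-np.pi/2
    M2=Ro.from_euler('z',d).as_matrix()@M
    s=M2.T@(np.array(p)-o['tool_pos'])/.025
    print("t",round(float(o['time_s']),2),"tcp",np.round(o['tool_pos'],4),"yawx",round(cur,3),"j7",round(float(o['joint_pos'][6]),2),"| turn z",round(-np.degrees(d)/6,2),"shift",s.round(2), "open",round(float(o['opening']),4),"tilt",np.degrees(np.arccos(-M[2,2])).round(2))
E
python3 - <<'E'
from h import *
c=cam("top")
P=lambda u,v,z:cast(c,[u,v],z)[0]
k=P(415.75,234,.103);r=P(414,218,.095);ch=P(461.25,211.75,.099)
e=P(385.75,180,.095)-P(391.75,245,.095)
p1,p2=P(377+.5,226.2,.116),0
a=P(380+108/4,175+205/4,.129);b=P(380+185/4,175+262/4,.129)
print("knob",k,"red",r,"ch",ch,"yawx edge",ang(e),"red",ang(r-k),"ch->knob",ang(k-ch)-np.pi/2,np.linalg.norm(k-ch))
print("ptr",ang(a-b))
q=lambda x,y:P(228+x/4,182+y/4,.055)
n=[q(50,128),q(103,240),q(213,187)];t=P(268.7,194.6,.066)
print("nibs",np.round(n,3),"ctr",((n[0]+n[2])/2).round(3),"tab",t.round(3),"head",ang(t-n[1]),ang((n[2]-n[0]))-np.pi/2,np.linalg.norm(t-(n[0]+n[2])/2))
plan([k[0],k[1],.2],ang(a-b))
E
```

```text
knob [ 0.44777173 -0.18682839  0.103     ] red [ 0.49046916 -0.1853574   0.095     ] ch [ 0.50520383 -0.31228036  0.099     ] yawx edge 0.06496837779401854 red 0.0344376932083807 ch->knob 0.4293226235175336 0.13803131109620015
ptr 0.9171697960812992
nibs [[0.509 0.285 0.055]
 [0.432 0.248 0.055]
 [0.467 0.172 0.055]] ctr [0.488 0.228 0.055] tab [0.561 0.205 0.066] head -0.31945548549800024 -3.4983511147662467 0.07710140976783056
t 0.1 tcp [0.2509 0.5989 0.202 ] yawx 2.745 j7 -0.21 | turn z -12.55 shift [ 20.16 -25.36   0.13] open 0.092 tilt 0.1
```

```bash
python3 -m pendant '[[[0,0,0],[-1,-0.5,-0.2],100],[[0,0,0],[-1,-0.5,-0.2],100],[[0,0,0],[-1,-0.5,-0.2],100],[[0,0,0],[-1,-0.5,-0.2],100],[[0,0,0],[-1,-0.5,0],100],[[0,0,0],[-1,-0.5,0],100],[[0,0,0],[-1,-0.5,0],100],[[0,0,0],[-1,-0.5,0],100],[[0,0,0],[-1,-1,0],100],[[0,0,0],[-1,-1,0],100],[[0,0,0],[-1,-1,0],100],[[0,0,0],[-1,-1,0],100]]' 30; python3 - <<'E'
from h import *
plan([.448,-.187,.2],.917)
E
```

```text
time_s: 1.6
tool_pos: [0.4507, 0.2977, 0.2225]
eef_rot: [-3.141, -0.0, 2.745]
force: [0.2, -0.6, 0.4]
opening: 0.0919
grasp_force: 0.0
t 1.6 tcp [0.4507 0.2977 0.2225] yawx 2.745 j7 0.45 | turn z -12.55 shift [ 15.46 -11.71   0.92] open 0.0919 tilt 0.04
```

```bash
python3 -m pendant '[[[0,0,-1],[-0.4,-0.9,0],100],[[0,0,-1],[-0.3,-0.95,0],100],[[0,0,-1],[-0.2,-1,0],100],[[0,0,-1],[-0.1,-1,0],100],[[0,0,-1],[0,-1,0],100],[[0,0,-1],[0.1,-1,0],100],[[0,0,-1],[0.2,-1,0],100],[[0,0,-1],[0.3,-0.95,0],100],[[0,0,-1],[0.4,-0.9,0],100],[[0,0,-1],[0.5,-0.85,0],100],[[0,0,-1],[0.6,-0.8,0],100],[[0,0,-1],[0.7,-0.7,0],100]]'; python3 - <<'E'
from h import *
plan([.448,-.187,.2],.917)
E
```

```text
time_s: 3.1
tool_pos: [0.4549, -0.0013, 0.2226]
eef_rot: [3.141, -0.0, -2.278]
force: [-0.1, -0.6, 0.1]
opening: 0.0919
grasp_force: 0.0
t 3.1 tcp [ 0.4549 -0.0013  0.2226] yawx -2.278 j7 2.35 | turn z -0.51 shift [ 6.06 -4.3   0.91] open 0.0919 tilt 0.04
```

```bash
python3 -m pendant '[[[0,0,1],[0.5,-0.4,0],100],[[0,0,1],[0.4,-0.45,0],100],[[0,0,1],[0.35,-0.5,0],100],[[0,0,1],[0.3,-0.55,0],100],[[0,0,1],[0.25,-0.55,0],100],[[0,0,1],[0.2,-0.6,0],100],[[0,0,1],[0.15,-0.6,0],100],[[0,0,1],[0.1,-0.6,0],100],[[0,0,1],[0,-0.6,0],100],[[0,0,1],[-0.05,-0.6,0],100],[[0,0,1],[-0.15,-0.6,0],100],[[0,0,1],[-0.2,-0.6,0],100]]'; python3 -m pendant '[[[0,0,1],[0,0,0],100],[[0,0,1],[0,0,0],100],[[0,0,1],[0,0,0],100],[[0,0,1],[0,0,0],100],[[0,0,1],[0,0,0],100],[[0,0,1],[0,0,0],100],[[0,0,1],[0,0,0],100],[[0,0,1],[0,0,0],100],[[0,0,1],[0,0,0],100],[[0,0,1],[0,0,0],100],[[0,0,1],[0,0,0],100],[[0,0,1],[0,0,0],100]]';python3 -m pendant '[[[0,0,1],[0,0,0],100],[[0,0,1],[0,0,0],100],[[0,0,1],[0,0,0],100],[[0,0,1],[0,0,0],100],[[0,0,1],[0,0,0],100],[[0,0,0],[0,0,0],100]]'; python3 - <<'E'
from h import *
plan([.448,-.187,.2],.917)
cv2.imwrite("pics/w1.png",cv2.cvtColor(bot.grab_frame("wrist"),cv2.COLOR_RGB2BGR))
c=cam("wrist");print(proj(c,[[.448,-.187,.129],[.505,-.312,.099],[.4905,-.1854,.095]]))
E
```

```text
time_s: 4.6
tool_pos: [0.4575, -0.1856, 0.2225]
eef_rot: [3.142, -0.001, 2.742]
force: [-1.4, -0.3, -0.0]
opening: 0.0916
grasp_force: 0.0
time_s: 6.1
tool_pos: [0.4575, -0.1851, 0.2225]
eef_rot: [-3.141, -0.0, 1.485]
force: [0.3, 0.6, -0.1]
opening: 0.0917
grasp_force: 0.0
time_s: 6.85
tool_pos: [0.4576, -0.1851, 0.2226]
eef_rot: [-3.141, 0.0, 0.966]
force: [0.1, -0.0, -0.4]
opening: 0.0915
grasp_force: 0.0
t 6.85 tcp [ 0.4576 -0.1851  0.2226] yawx 0.966 j7 -0.24 | turn z 0.47 shift [-0.29 -0.26  0.9 ] open 0.0915 tilt 0.04
[[311.78172116 204.93639887]
 [428.07310341 261.22370741]
 [348.56940495 168.02846581]]
```

View pics/w1.png

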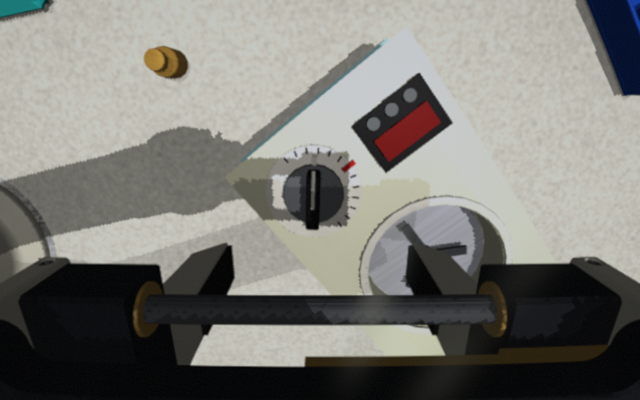

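The wrist view shows the knob bar at about (313,172–228), nearly aligned with tool x, and the red mark at (348,166). I'll measure these numerically.

```bash
cat > k.py <<'E'
from h import *
import sys
def knob(f,o=None,box=(275,140,370,240)):
    im=load(f);c=cam("wrist",o)
    x0,y0,x1,y1=box;s=im[y0:y1,x0:x1]
    rb=blobs(im,(0,150,60),(8,255,255),box)+blobs(im,(172,150,60),(180,255,255),box)
    m=(s.max(2)<50).astype(np.uint8)
    n,l,st,ce=cv2.connectedComponentsWithStats(m);i=1+st[1:,4].argmax()
    r=cv2.minAreaRect(np.argwhere(l==i)[:,::-1].astype(np.float32));print("dark",st[i],(np.array(r[0])+[x0,y0]).round(1),r[1:],"red",rb)
    # grey disc: low-sat mid-dark
    g=((s.max(2)>=50)&(s.max(2)<125)).astype(np.uint8);
    n,l,st,ce=cv2.connectedComponentsWithStats(g);
    print([(st[j].tolist(),(ce[j]+[x0,y0]).round(1)) for j in range(1,n) if st[j,4]>60])
    return im,c,rb
im,c,rb=knob("pics/w1.png")
print("red",cast(c,rb[0][1],.095))
# camera's view of top ellipse of disc
print("disc ctr",cast(c,[314,192],.103))
b=cv2.resize(im[150:250,265:385],None,fx=6,fy=6,interpolation=cv2.INTER_CUBIC)
cv2.imwrite("pics/w1c.png",b)
E
python3 k.py
```

```text
dark [  16   25   53   64 1659] [319.5 198.7] ((43.87642288208008, 63.63417053222656), 20.85445785522461) red [(np.int32(52), [348.0, 165.8])]
[([0, 8, 75, 82, 1823], array([311. , 193.9])), ([66, 22, 9, 12, 69], array([345.1, 167.4])), ([35, 31, 6, 39, 166], array([312.7, 189.1]))]
red [[ 0.49122436 -0.18331112  0.095     ]]
disc ctr [[ 0.45167534 -0.1843648   0.103     ]]
```

View pics/w1c.png

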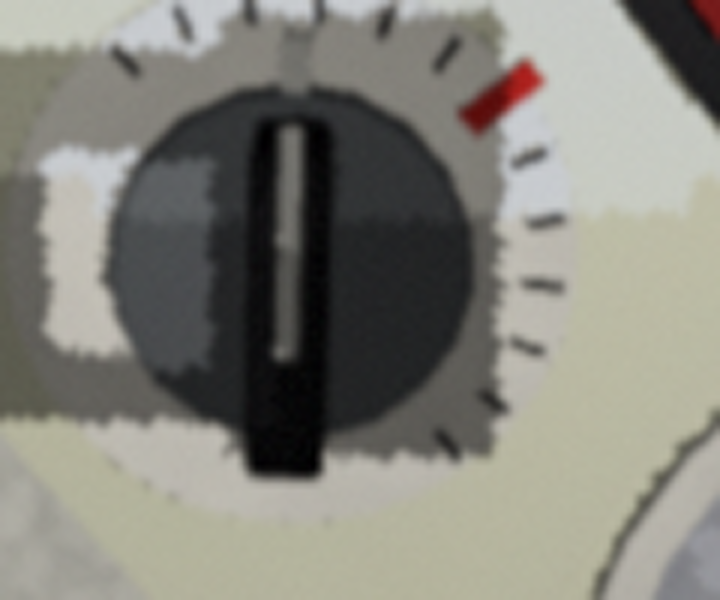

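```bash
python3 - <<'E'
from h import *
c=cam("wrist");q=lambda x,y,z:cast(c,[265+(x+.5)/6-.5,150+(y+.5)/6-.5],z)[0]
d=q(291,261,.103);t1,t2=q(291,125,.129),q(285,358,.129);r1,r2=q(468,125,.0955),q(538,70,.0955)
b1,b2=q(294,119,.129),q(284,475,.129)
print(d,"bar",ang(t1-t2),np.linalg.norm(b1-b2),(b1+b2)/2,"red along",ang(r2-r1),"disc->red",ang((r1+r2)/2-d),ang((r1+r2)/2-(b1+b2)/2))
p=((b1+b2)/2+d)/2
plan([*((b1+b2)/2)[:2],.108],ang(t1-t2))
E
```

```text
[ 0.45036228 -0.18474291  0.103     ] bar 0.9355830056787546 0.05364683968171969 [ 0.45128366 -0.18373106  0.129     ] red along 0.07953853947212525 disc->red 0.03130523699661593 0.006887833264524368
t 6.9 tcp [ 0.4576 -0.1851  0.2226] yawx 0.967 j7 -0.24 | turn z 0.3 shift [-0.1  -0.23  4.58] open 0.0919 tilt 0.04
```

```bash
python3 -m pendant '[[[0,0,0.3],[-0.1,-0.23,0.5],50],[[0,0,0],[0,0,0.8],50],[[0,0,0],[0,0,0.8],50],[[0,0,0],[0,0,0.8],50],[[0,0,0],[0,0,0.8],50],[[0,0,0],[0,0,0.6],50],[[0,0,0],[0,0,0.25],50],[[0,0,0],[0,0,0],10],[[0,0,0],[0,0,0],0],[[0,0,0],[0,0,0],0],[[0,0,0],[0,0,0],0]]' 25; python3 - <<'E'
from h import *
plan([.4513,-.1837,.108],.055)
print(bot.get_obs()['wrist_torque'])
E
```

```text
time_s: 8.28
tool_pos: [0.4521, -0.1841, 0.1096]
eef_rot: [3.141, -0.0, 0.933]
force: [0.3, -0.1, -0.7]
opening: 0.0103
grasp_force: 0.0
t 8.28 tcp [ 0.4521 -0.1841  0.1096] yawx 0.933 j7 -0.24 | turn z 8.39 shift [-0.03 -0.02  0.06] open 0.0103 tilt 0.05
[-0.0944338   0.10009095  0.00552285]
```

```bash
python3 -m pendant '[[[0,0,0],[0,0,0],0],[[0,0,0],[0,0,0],0]]' 25
```

```text
time_s: 8.52
tool_pos: [0.4518, -0.1841, 0.1092]
eef_rot: [3.141, -0.0, 0.933]
force: [0.4, 1.4, 0.4]
opening: 0.0001
grasp_force: 0.0
```

```bash
python3 - <<'E'
from h import *
a=bot.grab_frame("wrist");s=bot.grab_frame("scene")
im=np.vstack([a[100:400],cv2.resize(s[60:180,215:360],None,fx=2.5,fy=2.5)[:300,:].copy() if 0 else np.pad(cv2.resize(s[60:180,215:360],None,fx=2.5,fy=2.5),((0,0),(0,640-362),(0,0)))])
cv2.imwrite("pics/w2.png",im[:,:,::-1]);cv2.imwrite("pics/w2w.png",a[:,:,::-1])
E
```

```text
(no output)
```

View pics/w2.png

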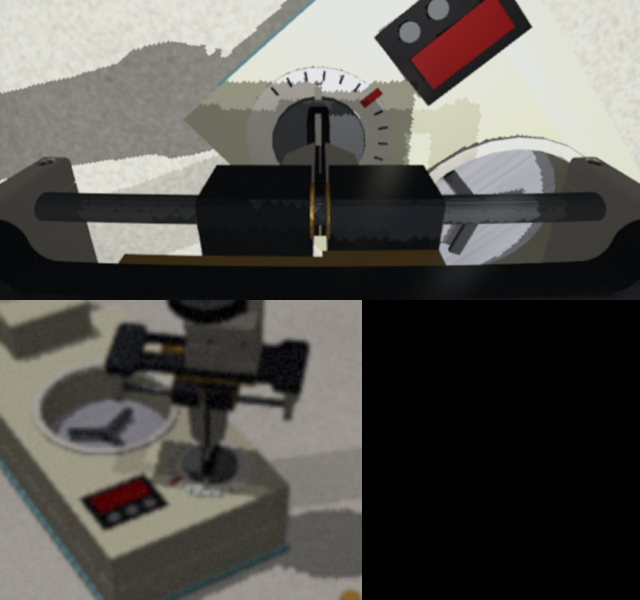

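```bash
python3 - <<'E'
from h import *
o=bot.get_obs();c=cam("wrist",o);print({k:np.round(v,4).tolist() for k,v in o.items() if k in('tool_pos','opening','grasp_force','force')})
d=np.array([np.cos(.935),np.sin(.935),0]);k=np.array([.4505,-.1843,0])
for z in(.129,.103): print(z,proj(c,[k+d*s+[0,0,z] for s in(.025,0,-.025)]).round(1).tolist())
T=o['tool_pos'];print("tcp",proj(c,[T,T+[0,0,.0188],T+[0,0,.04]]).round(1).tolist())
a=load("pics/w2w.png");cv2.imwrite("pics/w2c.png",cv2.resize(a[180:370,250:400],None,fx=3.1,fy=3.1,interpolation=cv2.INTER_CUBIC))
E
```

```text
{'tool_pos': [0.4517, -0.1841, 0.1092], 'force': [0.3572, -0.3492, -0.1943], 'grasp_force': 0.0, 'opening': 0.0003}
0.129 [[318.0, 216.0], [318.1, 259.6], [318.3, 299.4]]
0.103 [[318.2, 200.9], [318.3, 239.9], [318.4, 275.9]]
tcp [[319.7, 242.7], [319.7, 257.3], [319.7, 277.5]]
```

View pics/w2c.png

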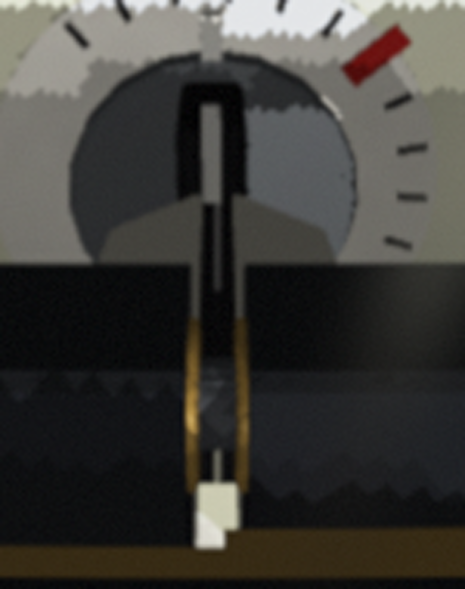

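```bash
python3 - <<'E'
from h import *
c2=cam("wrist");c1=cam("wrist",{'eef_rot':[-3.141,0,.9665],'tool_pos':[.4576,-.1851,.2226]});ct=cam("top")
def tri(*cu):
    A=[];b=[]
    for c,u in cu:
        p=cv2.undistortPoints(np.array([[u]],float),c['K'],dist(c))[0,0];d=c['R'].T@np.r_[p,1];d/=np.linalg.norm(d);P=np.eye(3)-np.outer(d,d)
        A.append(P);b.append(P@(-c['R'].T@c['t']))
    return np.linalg.lstsq(np.vstack(A),np.hstack(b),rcond=None)[0].round(4)
print("line end",tri((c1,(313.4,170.8)),(c2,(318,213.2))))
print("bar end",tri((c1,(313.9,170)),(c2,(318,206.8))))
print("red",tri((c1,(348,165.8)),(c2,(371.6,197.7))), tri((c1,(348,165.8)),(ct,(414,218))))
E
```

```text
line end [ 0.4664 -0.1629  0.1294]
bar end [ 0.4639 -0.1664  0.1058]
red [ 0.4916 -0.182   0.1011] [ 0.4909 -0.1854  0.0901]
```

```bash
cat > line.py <<'E'
from h import *
def line(a):
    g=a.max(2).astype(int)
    out=[]
    for v in range(206,244,4):
        r=g[v,270:370];d=np.where(r<45)[0]+270
        out.append((v,int(d.min()) if len(d) else None,int(d.max()) if len(d) else None,round(float(np.median(d)),1) if len(d) else None,len(d)))
    return out
E
python3 -m pendant '[[[0,0,1],[0,0,0],0],[[0,0,1],[0,0,0],0],[[0,0,0],[0,0,0],0]]' 25;python3 - <<'E'
from line import *
print(line(load("pics/w2w.png")));o=bot.get_obs();a=bot.grab_frame("wrist")[:,:,::-1];cv2.imwrite("pics/w3.png",a);print(line(a))
print(o['wrist_torque'],o['opening'],o['grasp_force'])
for f in("pics/w2w.png","pics/w3.png"):print(blobs(load(f),(0,150,60),(8,255,255),(330,170,440,260))[:2])
E
```

```text
time_s: 9.0
tool_pos: [0.4517, -0.184, 0.1091]
eef_rot: [3.142, 0.0, 0.725]
force: [0.5, 0.1, -0.2]
opening: 0.0008
grasp_force: 0.0
[(206, 290, 347, 317.5, 34), (210, 286, 351, 320.0, 39), (214, 282, 353, 314.0, 23), (218, 279, 328, 311.5, 20), (222, 278, 328, 312.5, 18), (226, 276, 329, 312.0, 21), (230, 275, 328, 311.5, 20), (234, 275, 328, 312.0, 19), (238, 282, 328, 311.5, 20), (242, 297, 329, 313.5, 18)]
[(206, 292, 347, 314.0, 27), (210, 287, 352, 316.0, 47), (214, 283, 355, 316.0, 47), (218, 281, 358, 324.0, 49), (222, 278, 360, 323.0, 55), (226, 276, 359, 315.0, 43), (230, 276, 327, 305.5, 30), (234, 276, 327, 303.5, 34), (238, 275, 328, 304.0, 35), (242, 275, 328, 306.0, 31)]
[-0.09670793  0.03768086  0.01975908] 0.000819218066745963 0.0
[(np.int32(268), [431.2, 177.0]), (np.int32(148), [370.9, 197.4])]
[(np.int32(152), [361.8, 187.9])]
```

```bash
python3 - <<'E'
from h import *
a=load("pics/w3.png");cv2.imwrite("pics/w3c.png",cv2.resize(a[180:370,250:400],None,fx=3.1,fy=3.1,interpolation=cv2.INTER_CUBIC))
E
```

```text
(no output)
```

View pics/w3c.png

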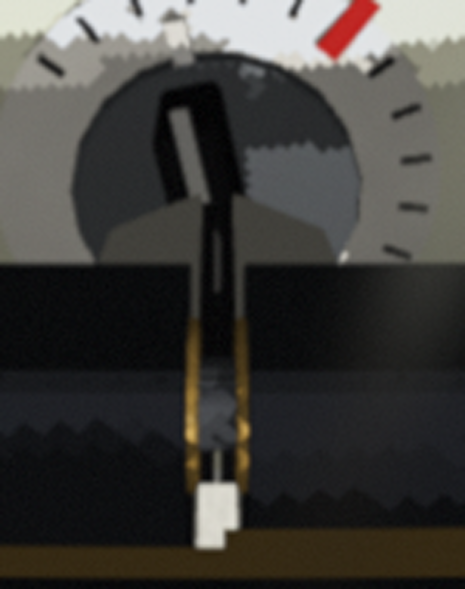

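The knob did not turn: the bar tilts away under the shut fingers, which seem to sit on or above its top. I'll realign, open, go 4 mm lower and close again.

```bash
python3 -m pendant '[[[0,0,-1],[0,0,0],40],[[0,0,-1],[0,0,0],40],[[0,0,0],[0,0,0],40],[[0,0,0],[0,0,0.1],40],[[0,0,0],[0,0,0.1],40],[[0,0,0],[0,0,0],40]]' 25; python3 - <<'E'
from h import *
o=bot.get_obs();a=bot.grab_frame("wrist")[:,:,::-1];cv2.imwrite("pics/w4.png",a)
s=bot.grab_frame("scene")[:,:,::-1]; print(proj(cam("scene"),[o['tool_pos'],[.4505,-.1843,.129],[.4505,-.1843,.103]]))
x=cv2.resize(a[180:370,230:410],None,fx=3,fy=3,interpolation=cv2.INTER_CUBIC);y=cv2.resize(s[80:150,285:325],None,fx=6,fy=6,interpolation=cv2.INTER_CUBIC)
h=570;cv2.imwrite("pics/w4c.png",np.hstack([x,np.pad(y,((0,h-y.shape[0]),(0,0),(0,0)))]))
E
```

```text
time_s: 9.8
tool_pos: [0.4514, -0.184, 0.1038]
eef_rot: [-3.141, 0.0, 0.933]
force: [-0.5, -0.6, 0.5]
opening: 0.0366
grasp_force: 0.0
[[298.54921037 125.67522097]
 [298.69998777 117.99465809]
 [298.81108017 125.72896457]]
```

View pics/w4c.png

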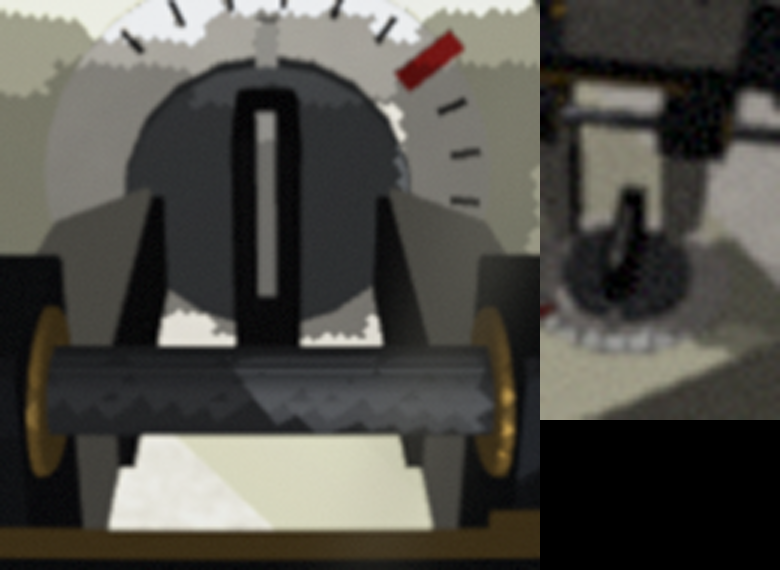

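The side view shows the real fingertips at about z = 0.125, roughly 20 mm higher than the reported TCP. So I have to go about 14 mm lower.

```bash
python3 -m pendant '[[[0,0,0],[0,0,0.2],40],[[0,0,0],[0,0,0.2],40],[[0,0,0],[0,0,0.1],40],[[0,0,0],[0,0,0],40]]' 25;python3 -m pendant '[[[0,0,0],[0,0,0],10],[[0,0,0],[0,0,0],0],[[0,0,0],[0,0,0],0],[[0,0,0],[0,0,0],0]]' 25
```

```text
time_s: 10.4
tool_pos: [0.4514, -0.184, 0.0913]
eef_rot: [-3.141, 0.0, 0.933]
force: [-0.0, -0.2, -0.1]
opening: 0.037
grasp_force: 0.0
time_s: 10.9
tool_pos: [0.4511, -0.1836, 0.0917]
eef_rot: [-3.14, 0.0, 0.933]
force: [-2.6, 2.8, 3.7]
opening: 0.0114
grasp_force: 25.0
```

Gripped at 25 N. Turn 8.4 units.

```bash
python3 -m pendant '[[[0,0,0.9],[0,0,0],0],[[0,0,0.9],[0,0,0],0],[[0,0,0.9],[0,0,0],0],[[0,0,0.9],[0,0,0],0],[[0,0,0.9],[0,0,0],0],[[0,0,0.9],[0,0,0],0],[[0,0,0.9],[0,0,0],0],[[0,0,0.9],[0,0,0],0],[[0,0,0.7],[0,0,0],0],[[0,0,0.5],[0,0,0],0],[[0,0,0],[0,0,0],0],[[0,0,0],[0,0,0],0]]' 25; python3 - <<'E'
from h import *
o=bot.get_obs();a=bot.grab_frame("wrist")[:,:,::-1];cv2.imwrite("pics/w5.png",a)
c=cam("wrist",o)
rb=[b for b in blobs(a,(0,150,60),(8,255,255),(290,150,400,240),20)];print(rb)
h=cv2.cvtColor(a,cv2.COLOR_BGR2HSV)
for A,p in rb:
    r=cast(c,p,.0955)[0];print(r,ang(r-np.array([.4505,-.1843,0])))
    x,y=map(round,p);m=cv2.inRange(h[y-18:y+19,x-18:x+19],(0,150,60),(8,255,255));q=np.argwhere(m)[:,::-1]+[x-18,y-18]
    W=cast(c,q,.0955)[:,:2];w,v=np.linalg.eigh(np.cov(W.T));print("mark dir",ang(v[:,1]*np.sign(v[0,1])))
M=Ro.from_euler('xyz',o['eef_rot']).as_matrix();print("tool yaw",ang(M[:,0]))
# light line of pointer
g=a.max(2).astype(int)
for v in range(204,244,4):
    print(v,g[v,304:336].tolist()) if v%8==0 else 0
E
```

```text
time_s: 12.4
tool_pos: [0.4523, -0.1857, 0.0918]
eef_rot: [3.139, -0.001, 0.054]
force: [1.0, -5.5, -3.4]
opening: 0.0119
grasp_force: 25.0
[(np.int32(184), [318.5, 180.2])]
[ 0.49129259 -0.18293359  0.0955    ] 0.0334839791926965
mark dir 0.042992102436627495
tool yaw 0.05391292993559471
208 [62, 53, 48, 41, 39, 37, 32, 33, 37, 38, 35, 58, 121, 159, 166, 161, 160, 161, 162, 137, 81, 42, 34, 33, 31, 32, 36, 38, 42, 48, 48, 58]
216 [82, 83, 82, 83, 82, 81, 77, 65, 61, 61, 61, 60, 61, 61, 60, 62, 61, 60, 63, 62, 62, 62, 61, 63, 70, 75, 81, 82, 78, 80, 83, 82]
224 [41, 40, 40, 37, 25, 13, 8, 6, 6, 7, 5, 5, 6, 3, 6, 3, 6, 6, 4, 6, 8, 8, 6, 10, 6, 9, 8, 21, 39, 45, 45, 44]
232 [39, 40, 39, 31, 19, 5, 5, 7, 6, 9, 7, 9, 64, 135, 125, 100, 96, 98, 91, 61, 25, 7, 8, 9, 3, 4, 5, 8, 22, 37, 38, 40]
240 [39, 40, 39, 26, 15, 10, 12, 14, 16, 10, 7, 6, 29, 74, 87, 88, 89, 88, 85, 58, 26, 11, 9, 9, 10, 9, 7, 8, 20, 35, 41, 41]
```

```bash
python3 -m pendant '[[[0,0,0],[0,0,0],40],[[0,0,0],[0,0,0],40],[[0,0,0],[0,0,0],40],[[0,0,0],[0,0,-0.5],40],[[0,0,0],[0,0,-1],60],[[0,0,0],[0,0,-1],100],[[0,0,0],[0,0,-1],100],[[0,0,0],[0,0,-1],100],[[0,0,0],[0,0,-0.5],100],[[0,0,0],[0,0,0],100]]' 25; python3 - <<'E'
from h import *
o=bot.get_obs();a=bot.grab_frame("wrist")[:,:,::-1];cv2.imwrite("pics/w6.png",a)
c=cam("wrist",o);k=np.array([.4505,-.1843])
pr=proj(c,[[.4505,-.1843,.129]])[0];print(pr)
rb=blobs(a,(0,150,60),(8,255,255),(290,130,360,230),15);print(rb)
r=cast(c,rb[0][1],.0955)[0];print("red",r,ang(r[:2]-k))
g=a.max(2).astype(int);pts=[]
for v in range(int(pr[1])-45,int(pr[1])+35,2):
    row=g[v,290:345];d=np.where(row<25)[0]
    if len(d)>5:
        lo,hi=d.min(),d.max();w=np.where(row[lo:hi]>60)[0]
        print(v,290+lo,290+hi,(290+lo+w.mean()).round(1) if len(w) else None,len(w))
        if 2<=len(w)<=9: pts.append((290+lo+w.mean(),v))
if len(pts)>4:
    W=cast(c,pts,.129)[:,:2];w,v=np.linalg.eigh(np.cov(W.T));print("pointer dir",ang(v[:,1]*np.sign(v[0,1])),W.mean(0),len(pts))
plan([.4505,-.1843,.108],.05)
E
```

```text
time_s: 13.7
tool_pos: [0.4523, -0.1842, 0.2176]
eef_rot: [3.141, -0.002, 0.054]
force: [-0.5, 0.6, -0.8]
opening: 0.0899
grasp_force: 0.0
[319.63708921 201.30595835]
[(np.int32(52), [320.5, 147.0])]
red [ 0.49169736 -0.18288539  0.0955    ] 0.03432399562674312
172 315 327 321.0 5
174 315 327 321.0 5
176 314 327 321.0 5
178 314 327 321.0 5
180 314 327 321.0 5
182 314 327 321.0 5
184 314 327 321.0 5
186 314 327 321.0 5
188 314 327 321.0 5
190 315 327 321.0 5
192 314 327 321.0 5
194 314 327 321.0 5
196 314 327 321.0 5
198 315 327 321.0 5
200 315 327 321.0 5
202 315 327 321.0 5
204 315 327 321.0 5
206 315 327 321.0 5
208 315 327 321.0 5
210 315 327 None 0
212 315 328 None 0
214 314 328 None 0
216 315 328 None 0
218 315 327 None 0
220 315 327 None 0
222 315 327 None 0
224 316 327 None 0
226 316 327 None 0
228 317 326 None 0
pointer dir 0.05470665624210964 [ 0.46039704 -0.18491649] 19
t 13.75 tcp [ 0.4517 -0.1839  0.2167] yawx 0.054 j7 -1.11 | turn z 0.04 shift [-0.05  0.01  4.35] open 0.091 tilt 0.02
```

The knob reads zero: pointer at column 321.0, red mark at 320.5, an error of about 0.01 rad. Now to the tab.

```bash
python3 -m pendant '[[[0,0,0],[0.2,-0.5,-0.2],100],[[0,0,0],[0.4,-1,-0.2],100],[[0,0,0],[0.4,-1,0],100],[[0,0,0],[0.4,-1,0],100],[[0,0,0],[0.4,-1,0],100],[[0,0,0],[0.4,-1,0],100],[[0,0,0],[0.4,-1,0],100],[[0,0,0],[0.4,-1,0],100],[[0,0,0],[0.4,-1,0],100],[[0,0,0],[0.4,-1,0],100],[[0,0,0],[0.4,-1,0],100],[[0,0,0],[0.4,-1,0],100]]'; python3 -m pendant '[[[0,0,0.9],[0.2,-1,0],100],[[0,0,0.9],[0.2,-1,0],100],[[0,0,0.9],[0.1,-1,0],100],[[0,0,0.9],[0.2,-0.8,0],100],[[0,0,0],[0,0,0],100],[[0,0,0],[0,0,0],100]]'; python3 - <<'E'
from h import *
o=bot.get_obs();a=bot.grab_frame("wrist")[:,:,::-1];cv2.imwrite("pics/w7.png",a)
c=cam("wrist",o)
plan([.561,.205,.12],-.32)
print(proj(c,[[.561,.205,.081],[.488,.228,.051]]).round(1).tolist())
for A,p in blobs(a,(5,120,80),(18,255,255),(0,0,640,400),40): print("orange",A,p,cast(c,p,.081).round(4))
for A,p in blobs(a,(105,120,60),(125,255,255),(0,0,640,400),40): print("blue",A,p,cast(c,p,.057).round(4))
E
```

```text
time_s: 15.25
tool_pos: [0.5506, 0.1112, 0.2257]
eef_rot: [-3.142, 0.002, 0.054]
force: [-0.3, -0.6, 0.4]
opening: 0.092
grasp_force: 0.0
time_s: 16.0
tool_pos: [0.5753, 0.2013, 0.2259]
eef_rot: [3.14, 0.001, -0.322]
force: [0.8, -0.8, -0.6]
opening: 0.0919
grasp_force: 0.0
t 16.05 tcp [0.5755 0.2009 0.2262] yawx -0.323 j7 -2.2 | turn z -0.03 shift [-0.6   0.02  4.25] open 0.0918 tilt 0.08
[[320.6, 196.5], [321.5, 251.4]]
orange 183 [320.8, 195.1] [[0.5623 0.2043 0.081 ]]
blue 812 [290.5, 211.9] [[0.5478 0.2446 0.057 ]]
blue 785 [348.9, 213.2] [[0.5257 0.1834 0.057 ]]
blue 49 [261.7, 249.9] [[0.5145 0.2922 0.057 ]]
```

```bash
python3 - <<'E'
from h import *
a=load("pics/w7.png");o=bot.get_obs();c=cam("wrist",o)
h=cv2.cvtColor(a,cv2.COLOR_BGR2HSV);m=cv2.inRange(h,(5,120,50),(20,255,255));m[:, :280]=0;m[:,360:]=0
for v in range(176,222,3):
    d=np.where(m[v])[0]
    if len(d): print(v,d.min(),d.max(),np.median(h[v,d,2]))
b=cv2.inRange(h,(105,120,40),(125,255,255));b[265:]=0
# outer base edges (z~0) front-left & front-right of the blue base: outer boundary nearest image top, per column
for rng in((265,300),(340,378)):
    q=[(u,np.where(b[:,u])[0].min()) for u in range(*rng) if b[:,u].any()]
    for z in(.0,.01):
        W=cast(c,q,z)[:,:2];vx,vy,x,y=cv2.fitLine(W.astype(np.float32),cv2.DIST_HUBER,0,.01,.01).ravel();print(rng,z,"dir",round(float(np.arctan2(vy,vx)),3),x,y)
E
```

```text
182 318 324 69.0
185 318 324 112.0
188 317 325 150.0
191 317 325 152.0
194 317 325 153.0
197 317 324 155.5
200 317 324 155.5
203 317 324 154.5
206 318 323 142.5
(265, 300) 0.0 dir -1.135 0.5345118 0.26597676
(265, 300) 0.01 dir -1.135 0.53745234 0.26373556
(340, 378) 0.0 dir 0.451 0.50829554 0.17741214
(340, 378) 0.01 dir 0.451 0.5118789 0.17734252
```

```bash
python3 - <<'E'
from h import *
a=load("pics/w7.png");cv2.imwrite("pics/w7c.png",cv2.resize(a[160:310,220:420],None,fx=4,fy=4,interpolation=cv2.INTER_CUBIC))
E
```

```text
(no output)
```

View pics/w7c.png

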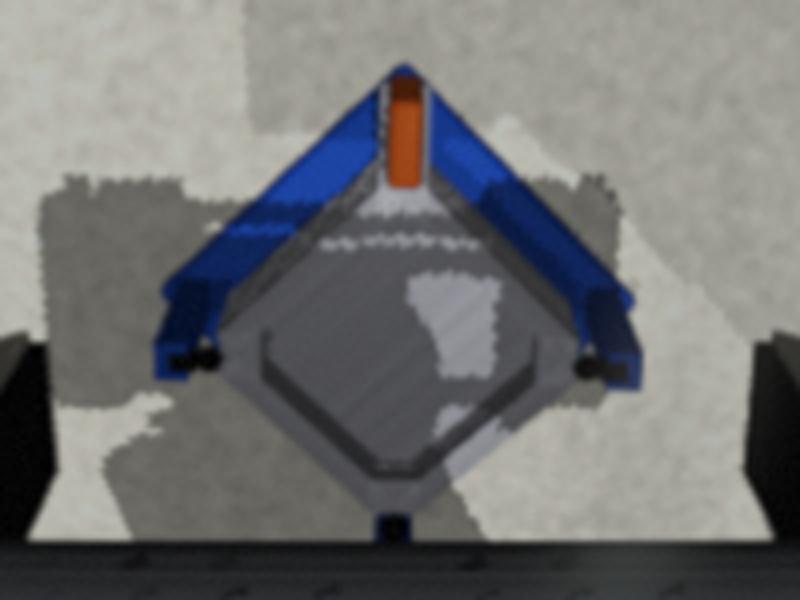

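The crop shows the steel tray nested in the blue base. The tab top spans (385–425, 100–187) in the crop, with nibs at (208,357), (588,368) and (393,527). The stack heading comes out at about -0.343.

```bash
python3 - <<'E'
from h import *
c=cam("wrist");print(cast(c,[320.9,196.2],.081),cast(c,[[272-.5,249.2],[367-.2,251.9]],.055))
p=cast(c,[320.9,196.2],.081)[0]
plan([p[0],p[1],.032],-.343)
E
```

```text
[[0.56137495 0.20416006 0.081     ]] [[0.51120541 0.28138244 0.055     ]
 [0.4726065  0.17717771 0.055     ]]
t 16.05 tcp [0.5755 0.2009 0.2262] yawx -0.323 j7 -2.2 | turn z 0.19 shift [-0.57  0.06  7.77] open 0.0918 tilt 0.08
```

```bash
python3 -m pendant '[[[0,0,0.2],[-0.57,0.06,0.5],60],[[0,0,0],[0,0,1],60],[[0,0,0],[0,0,1],60],[[0,0,0],[0,0,1],60],[[0,0,0],[0,0,1],60],[[0,0,0],[0,0,1],60],[[0,0,0],[0,0,1],60],[[0,0,0],[0,0,0.75],60],[[0,0,0],[0,0,0.5],60],[[0,0,0],[0,0,0],60]]';python3 - <<'E'
from h import *
plan([.5614,.2042,.032],-.345)
E
```

```text
time_s: 17.3
tool_pos: [0.5616, 0.2046, 0.0322]
eef_rot: [3.141, 0.001, -0.345]
force: [0.6, -0.1, 0.0]
opening: 0.0553
grasp_force: 0.0
t 17.3 tcp [0.5616 0.2046 0.0322] yawx -0.345 j7 -2.19 | turn z 0.0 shift [-0.    0.02  0.01] open 0.0553 tilt 0.09
```

```bash
python3 -m pendant '[[[0,0,0],[0,0,0],20],[[0,0,0],[0,0,0],15],[[0,0,0],[0,0,0],8],[[0,0,0],[0,0,0],0],[[0,0,0],[0,0,0],0]]' 10; python3 -m pendant '[[[0,0,0],[0,0,0],0],[[0,0,0],[0,0,0],0]]' 55
```

```text
time_s: 17.92
tool_pos: [0.5622, 0.2051, 0.033]
eef_rot: [-3.141, -0.0, -0.344]
force: [-0.0, 0.5, -0.5]
opening: 0.0093
grasp_force: 0.1
time_s: 18.18
tool_pos: [0.5621, 0.2051, 0.033]
eef_rot: [-3.142, 0.0, -0.344]
force: [-1.1, 0.1, 1.2]
opening: 0.0086
grasp_force: 55.0
```

Gripped on the tab. Peeling by turning about the far corner.

```bash
python3 -m pendant '[[[0,0.4,0],[0.03,0,-0.21],0],[[0,0.4,0],[0.03,0,-0.21],0],[[0,0.4,0],[0.03,0,-0.21],0],[[0,0.4,0],[0.03,0,-0.21],0],[[0,0.4,0],[0.03,0,-0.21],0],[[0,0,0],[0,0,0],0]]' 55; python3 -m pendant '[[[0,0.4,0],[0.03,0,-0.21],0],[[0,0.4,0],[0.03,0,-0.21],0],[[0,0.4,0],[0.03,0,-0.21],0],[[0,0.4,0],[0.03,0,-0.21],0],[[0,0,0],[0,0,0],0]]' 55;python3 - <<'E'
from h import *
c=cam("wrist");print(bot.get_obs()['joint_pos'].round(2))
for n in("wrist","scene"):cv2.imwrite(f"pics/p1{n}.png",bot.grab_frame(n)[:,:,::-1])
o0=load("pics/scene0.png");o1=load("pics/p1scene.png")
for nm,im in(("0",o0),("1",o1)):
    print(nm,blobs(im,(5,120,80),(18,255,255),(310,200,410,305),10),blobs(im,(105,120,60),(125,255,255),(320,225,410,305),10))
E
```

```text
time_s: 18.92
tool_pos: [0.5628, 0.2054, 0.0595]
eef_rot: [-3.142, -0.209, -0.343]
force: [-0.5, -0.2, 0.8]
opening: 0.0086
grasp_force: 55.0
time_s: 19.55
tool_pos: [0.5603, 0.2064, 0.0801]
eef_rot: [3.14, -0.376, -0.342]
force: [-1.5, 0.9, 1.7]
opening: 0.0086
grasp_force: 55.0
[-1.08  0.48  0.6   2.07  0.08  0.43 -2.55]
0 [(np.int32(35), [334.7, 256.6])] [(np.int32(10), [361.1, 234.7]), (np.int32(15), [397.4, 256.1]), (np.int32(624), [365.0, 282.4])]
1 [(np.int32(24), [338.5, 245.8])] [(np.int32(607), [364.5, 282.0])]
```

```bash
python3 -m pendant '[[[0,0,0],[0.08,0,-0.19],0],[[0,0,0],[0.08,0,-0.19],0],[[0,0,0],[0.08,0,-0.19],0],[[0,0,0],[0.15,0,-0.37],0],[[0,0,0],[0.22,0,-0.56],0],[[0,0,0],[0.22,0,-0.56],0],[[0,0,0],[0.22,0,-0.56],0],[[0,0,0],[0.3,0,-0.75],0],[[0,0,0],[0,0,0],0]]' 55;python3 - <<'E'
from h import *
o=bot.get_obs();print(o['joint_pos'].round(2))
for n in("wrist","scene","top"):cv2.imwrite(f"pics/p2{n}.png",bot.grab_frame(n)[:,:,::-1])
for n,b,b2 in(("scene",(310,180,410,305),(320,225,410,305)),("top",(235,170,295,255),(235,180,295,255))):
  for f in(f"pics/{n}0.png",f"pics/p2{n}.png"):
    im=load(f);print(n,blobs(im,(5,120,80),(18,255,255),b,10),blobs(im,(105,120,60),(125,255,255),b2,10))
E
```

```text
time_s: 20.78
tool_pos: [0.5625, 0.2063, 0.1732]
eef_rot: [-3.138, -0.379, -0.345]
force: [-0.1, -0.5, -1.1]
opening: 0.0087
grasp_force: 55.0
[-1.17  0.32  0.69  2.01  0.14  0.63 -2.55]
scene [(np.int32(35), [334.7, 256.6])] [(np.int32(10), [361.1, 234.7]), (np.int32(15), [397.4, 256.1]), (np.int32(624), [365.0, 282.4])]
scene [(np.int32(30), [340.3, 218.5])] [(np.int32(11), [397.5, 256.9]), (np.int32(664), [365.2, 282.5])]
top [(np.int32(25), [268.7, 194.6])] [(np.int32(211), [274.9, 223.7]), (np.int32(42), [253.1, 206.0]), (np.int32(38), [247.8, 232.9])]
top [] [(np.int32(39), [275.1, 208.5]), (np.int32(93), [264.2, 238.8])]
```

The stack's blue blob hasn't moved: (365.0,282.4) before, (365.2,282.5) after. Next I level the tray and work out the chamber position.

```bash
python3 -m pendant '[[[0,-0.5,0],[0.1,0,-0.2],0],[[0,-0.5,0],[0.1,0,-0.2],0],[[0,-0.5,0],[0.1,0,-0.2],0],[[0,-0.5,0],[0,0,-0.2],0],[[0,-0.5,0],[0,0,-0.2],0],[[0,-0.5,0],[0,0,-0.2],0],[[0,-0.5,0],[0,0,0],0],[[0,-0.1,0],[0,0,0],0],[[0,0,0],[0,0,0],0]]' 55;python3 - <<'E'
from h import *
o=bot.get_obs();print(o['joint_pos'].round(2),o['force'].round(1),o['wrist_torque'].round(3))
t=load("pics/top0.png");s=load("pics/scene0.png");ct,cs=cam("top"),cam("scene")
print("scene ch",cast(cs,[258.75,104],.099),"top",cast(ct,[461.25,211.75],.099),"scene knob disc",cast(cs,[230+(635-360)/4,70+(503-280)/4],.103), "front edge top",cast(ct,[[385.75,180],[391.75,245]],.095))
# rim circle by Hough in the top view upscaled
g=cv2.cvtColor(cv2.resize(t[165:260,420:505],None,fx=4,fy=4,interpolation=cv2.INTER_CUBIC),cv2.COLOR_BGR2GRAY)
c=cv2.HoughCircles(g,cv2.HOUGH_GRADIENT,1,60,param1=80,param2=25,minRadius=80,maxRadius=125)
if c is not None:
    for x,y,r in c[0][:3]: print(420+x/4,165+y/4,r/4,cast(ct,[420+x/4,165+y/4],.099))
a=bot.grab_frame("wrist")[:,:,::-1];cv2.imwrite("pics/w8.png",a)
print(blobs(a,(5,120,50),(20,255,255),(250,150,400,330),20))
E
```

```text
time_s: 22.05
tool_pos: [0.5607, 0.205, 0.2015]
eef_rot: [3.14, 0.0, -0.345]
force: [0.5, -0.8, 0.2]
opening: 0.0088
grasp_force: 55.0
[-0.81  0.41  0.53  1.72 -0.23  1.08 -2.11] [ 0.5 -0.8  0.2] [-0.006  0.158 -0.048]
scene ch [[ 0.50559924 -0.31866975  0.099     ]] top [[ 0.50520383 -0.31228036  0.099     ]] scene knob disc [[ 0.45067988 -0.18429861  0.103     ]] front edge top [[ 0.59353966 -0.11251674  0.095     ]
 [ 0.41969785 -0.12382687  0.095     ]]
466.375 211.375 26.825 [[ 0.5060175 -0.326238   0.099    ]]
[(np.int32(920), [319.5, 268.3]), (np.int32(184), [296.0, 308.1]), (np.int32(177), [343.6, 309.2])]
```

```bash
python3 - <<'E'
from h import *
t=load("pics/top0.png");s=load("pics/scene0.png");ct,cs=cam("top"),cam("scene")
g=cv2.cvtColor(t,cv2.COLOR_BGR2GRAY)
print("h",[g[211,430:505].tolist()]);print("v",g[174:250,467].tolist())
# predicted rim (142 mm hole and 150) for candidates, to compare with images
a=np.linspace(0,2*np.pi,73)
gs=[(n,c,cv2.GaussianBlur(cv2.cvtColor(im,cv2.COLOR_BGR2GRAY),(0,0),.8).astype(float)) for n,c,im in(("top",ct,t),("scene",cs,s))]
# edge points: strongest dark-inside step along radial rays from centre guess, then fit circle on plane z=.099
from scipy.ndimage import map_coordinates
from scipy.optimize import least_squares
for n,c,gg in gs:
    C=np.array([.506,-.32])
    for it in range(4):
        rr=np.arange(.058,.088,.0005);pts=[]
        for th in a[:-1]:
            X=np.c_[C[0]+rr*np.cos(th),C[1]+rr*np.sin(th),np.full(len(rr),.099)]
            u=proj(c,X);pr=map_coordinates(gg,[u[:,1],u[:,0]],order=1);d=np.gradient(pr)
            i=d.argmax()
            if d[i]>.8 and 2<i<len(rr)-3: pts.append(X[i,:2])
        pts=np.array(pts);f=least_squares(lambda q:np.hypot(*(pts-q[:2]).T)-q[2],[*C,.071],loss="soft_l1",f_scale=.001);C=f.x[:2]
    print(n,len(pts),f.x.round(4),np.median(abs(f.fun)).round(4))
E
```

```text
h [[165, 164, 164, 163, 164, 165, 166, 132, 165, 164, 154, 151, 151, 150, 152, 146, 139, 135, 123, 121, 108, 108, 108, 104, 89, 86, 74, 74, 73, 74, 76, 72, 73, 76, 86, 129, 147, 146, 149, 147, 146, 146, 151, 148, 147, 149, 146, 147, 147, 147, 146, 146, 146, 142, 98, 96, 81, 73, 73, 72, 78, 78, 89, 131, 164, 164, 163, 164, 162, 163, 163, 162, 164, 162, 162]]
v [164, 164, 163, 163, 164, 164, 163, 148, 163, 165, 148, 90, 79, 72, 89, 96, 96, 99, 124, 148, 149, 151, 145, 74, 71, 76, 74, 74, 74, 78, 91, 115, 131, 137, 147, 148, 146, 146, 148, 149, 145, 128, 96, 76, 73, 75, 70, 68, 65, 82, 90, 103, 129, 145, 147, 146, 147, 148, 144, 146, 144, 145, 144, 132, 146, 165, 158, 157, 163, 162, 165, 164, 165, 165, 163, 163]
top 72 [ 0.5055 -0.3205  0.0759] 0.0022
scene 65 [ 0.5058 -0.3311  0.0706] 0.0009
```

```bash
python3 -m pendant '[[[0,0,-1],[0.2,0.5,0],0],[[0,0,-1],[0.2,0.8,0],0],[[0,0,-1],[0.1,0.9,0],0],[[0,0,-1],[0,1,0],0],[[0,0,-1],[-0.1,1,0],0],[[0,0,-1],[-0.2,1,0],0],[[0,0,-1],[-0.3,0.95,0],0],[[0,0,-1],[-0.4,0.9,0],0],[[0,0,-1],[-0.5,0.9,0],0],[[0,0,-1],[-0.6,0.8,0],0],[[0,0,-1],[-0.6,0.75,0],0],[[0,0,-1],[-0.7,0.7,0],0]]' 55;python3 -m pendant '[[[0,0,-1],[-0.6,0.5,0],0],[[0,0,-1],[-0.6,0.4,0],0],[[0,0,-1],[-0.6,0.3,0],0],[[0,0,0],[0,0,0],0]]' 55; python3 - <<'E'
from h import *
y=1.226;plan([.506+.074*np.cos(y),-.3285+.074*np.sin(y),.175],y)
E
```

```text
time_s: 23.6
tool_pos: [0.5574, -0.0757, 0.2024]
eef_rot: [3.141, -0.0, 0.917]
force: [0.4, -0.5, -0.8]
opening: 0.0089
grasp_force: 55.0
time_s: 24.1
tool_pos: [0.5589, -0.1312, 0.2024]
eef_rot: [3.141, 0.001, 1.224]
force: [-0.0, 1.2, -1.3]
opening: 0.0086
grasp_force: 55.0
t 24.1 tcp [ 0.5589 -0.1312  0.2024] yawx 1.224 j7 -0.04 | turn z -0.02 shift [-5.18  0.68  1.1 ] open 0.0086 tilt 0.04
```

```bash
python3 -m pendant '[[[0,0,0],[-0.5,0.1,0],0],[[0,0,0],[-0.8,0.1,0],0],[[0,0,0],[-0.9,0.1,0.1],0],[[0,0,0],[-0.9,0.1,0.2],0],[[0,0,0],[-0.9,0.1,0.3],0],[[0,0,0],[-0.7,0.1,0.3],0],[[0,0,0],[-0.4,0.08,0.2],0],[[0,0,0],[-0.08,0,0],0],[[0,0,0],[0,0,0],0],[[0,0,0],[0,0,0],0]]' 55; python3 - <<'E'
from h import *
o=bot.get_obs()
y=1.226;plan([.506+.074*np.cos(y),-.3285+.074*np.sin(y),.175],y)
for n in("wrist","scene","top"):cv2.imwrite(f"pics/f1{n}.png",bot.grab_frame(n)[:,:,::-1])
M=Ro.from_euler('xyz',o['eef_rot']).as_matrix();x=M[:,0];yy=-M[:,1]
ctr=o['tool_pos']-.074*x+[0,0,.004];print("tray ctr",ctr)
# predicted corners of tray rim (middle of cut corner edges), and image evidence: difference of before/after
cor=[ctr+.0525*d+[0,0,.014] for d in(x,yy,-x,-yy)]
for n in("scene","top"):
    c=cam(n);u=proj(c,cor);print(n,u.round(1).tolist())
    d=cv2.absdiff(load(f"pics/f1{n}.png"),load(f"pics/{n}0.png")).max(2)
    im=load(f"pics/f1{n}.png");p=proj(c,[ctr])[0].astype(int)
    cv2.imwrite(f"pics/f1{n}c.png",im[p[1]-50:p[1]+50,p[0]-60:p[0]+60])
    for f in(f"pics/{n}0.png",f"pics/f1{n}.png"):print(blobs(load(f),(105,120,60),(125,255,255),(320,225,410,305) if n=="scene" else(235,180,295,255),10))
E
```

```text
time_s: 25.35
tool_pos: [0.5322, -0.2569, 0.1752]
eef_rot: [3.141, -0.001, 1.228]
force: [-0.1, 0.6, -1.1]
opening: 0.009
grasp_force: 55.0
t 25.35 tcp [ 0.5322 -0.2569  0.1752] yawx 1.228 j7 0.22 | turn z 0.02 shift [-0.09 -0.02  0.01] open 0.009 tilt 0.04
tray ctr [ 0.50730662 -0.32656503  0.17915772]
scene [[255.6, 85.7], [274.4, 72.0], [252.9, 61.9], [233.9, 74.9]]
[(np.int32(10), [361.1, 234.7]), (np.int32(15), [397.4, 256.1]), (np.int32(624), [365.0, 282.4])]
[(np.int32(12), [361.2, 234.8]), (np.int32(15), [397.4, 256.1]), (np.int32(647), [364.8, 282.1])]
top [[459.7, 201.4], [473.7, 228.6], [499.9, 215.2], [485.9, 188.2]]
[(np.int32(211), [274.9, 223.7]), (np.int32(42), [253.1, 206.0]), (np.int32(38), [247.8, 232.9])]
[(np.int32(291), [270.6, 218.4]), (np.int32(42), [248.0, 233.2])]
```

```bash
python3 - <<'E'
from h import *
im=load("pics/f1scene.png");g=cv2.cvtColor(im,cv2.COLOR_BGR2GRAY)
h=cv2.cvtColor(im,cv2.COLOR_BGR2HSV)
print("cols 222-290; char=gray/26")
for v in range(50,104): print(v,"".join("%X"%min(15,g[v,u]//16) for u in range(222,292)))
E
```

```text
cols 222-290; char=gray/26
50 1111111111212233222211122333333333333233333333333333311000000100000000
51 1112222223333233332221113333333333333333333333333333310000001100000100
52 1112233334332222222221123333333333333332333333333333310100000000101000
53 1112333444432222111110113333333333333233333333333333221101000100011110
54 0112233333332222111111012333333333333333332232222222211000000100010111
55 1112221222222212111100112232322222222222222222211101100000000001001010
56 1211111111111111111111011222222211121110111000100000001011000000010000
57 1111111111111011111111000011001100000000010000000101222333322100100000
58 1101000100000000000000000100001000000001111100011124565666665310000010
59 1101000000101111110100001000001011110111111111223346888888888532111211
60 1100112232333344321111111111212222222211121112356668898898998765532322
61 0013456666667676642122222221234554421111100111478889999998999888742333
62 0135788888899999853122221112246776531000000101368999988888999888742333
63 2358999999999998752100111111245666420010010100257887887777777666532334
64 5679999999998887632111101111134333
[... 2226 characters left out ...]
333333443433444445689999999999
95 9999999999986543333333333333333333333333333333444443443444578888899999
96 9999999999874333333333333333333333333333333333333344443434457887888888
97 9999999999754333333333334433333333333333334334434344444444456777787887
98 9999999998644333333333333333333333333333333334444344444444445677778787
99 9999999997533333333333333333333333344444544443443444344444344456778888
100 9999999987532333333333333333344344455666666665554434444444444344678887
101 9999999986433333333333333334445556666666677677666544444444444444578888
102 9999999985332333333333333445666666666666666567777665444344443344578788
103 9999999985333333333333445566666666666666654334677766664443433456678888
```

```bash
python3 - <<'E'
from h import *
o=bot.get_obs();M=Ro.from_euler('xyz',o['eef_rot']).as_matrix();x=M[:,0];y=-M[:,1];z=-M[:,2]
c=cam("scene");tab=o['tool_pos']+.033*z
def pts(dl):
    R=Ro.from_rotvec(-y*dl).as_matrix()  # + raises the tab side/x -> i.e. far side drops
    f=lambda a,b,h: tab+R@((a-.074)*x+b*y+(h-.029)*z)
    return {s:proj(c,[f(-.007,sg*.0525,.014),f(.007,sg*.0525,.014),f(-.006,sg*.047,0),f(.006,sg*.047,0)]).round(1).tolist() for s,sg in(("L/R+",1),("L/R-",-1))}
for d in(-.12,0,.12): print(d,pts(d))
im=load("pics/f1scene.png")
for v in range(66,82,1): print(v,im[v,230:244].tolist() if v%3==0 else "")
E
```

```text
-0.12 {'L/R+': [[273.9, 66.8], [274.5, 70.5], [272.1, 71.4], [272.5, 74.6]], 'L/R-': [[233.4, 69.7], [233.7, 73.5], [236.1, 74.0], [236.4, 77.2]]}
0 {'L/R+': [[274.2, 70.3], [274.7, 73.5], [272.4, 75.2], [272.8, 77.9]], 'L/R-': [[233.8, 73.2], [234.1, 76.4], [236.6, 77.9], [236.8, 80.6]]}
0.12 {'L/R+': [[274.4, 74.0], [274.9, 76.6], [272.7, 79.1], [273.1, 81.4]], 'L/R-': [[234.3, 76.9], [234.4, 79.5], [237.0, 81.8], [237.2, 84.0]]}
66 [[109, 121, 121], [102, 117, 120], [88, 103, 101], [77, 91, 89], [69, 77, 79], [62, 68, 70], [63, 68, 68], [54, 59, 58], [43, 58, 61], [41, 61, 70], [27, 37, 44], [15, 15, 10], [23, 22, 13], [24, 23, 23]]
67 
68 
69 [[44, 44, 43], [44, 40, 43], [52, 47, 49], [50, 44, 47], [46, 45, 44], [43, 39, 40], [44, 43, 43], [50, 46, 50], [49, 50, 53], [33, 41, 48], [12, 21, 22], [10, 4, 1], [6, 8, 9], [2, 6, 1]]
70 
71 
72 [[51, 58, 60], [50, 59, 59], [53, 57, 59], [58, 63, 63], [90, 88, 88], [109, 103, 104], [120, 112, 113], [127, 115, 119], [113, 106, 106], [70, 62, 64], [29, 31, 28], [9, 6, 10], [18, 15, 15], [21, 19, 19]]
73 
74 
75 [[49, 59, 57], [47, 55, 59], [55, 62, 64], [66, 67, 68], [95, 94, 92], [114, 106, 105], [119, 112, 113], [120, 113, 113], [120, 114, 117], [90, 85, 86], [77, 72, 72], [83, 78, 77], [98, 92, 94], [106, 98, 98]]
76 
77 
78 [[49, 57, 60], [52, 60, 60], [55, 61, 63], [45, 54, 55], [46, 58, 57], [51, 61, 62], [57, 60, 63], [65, 67, 66], [68, 69, 71], [73, 70, 73], [85, 83, 83], [96, 89, 90], [100, 93, 96], [105, 99, 98]]
79 
80 
81 [[68, 79, 82], [87, 99, 99], [95, 110, 109], [95, 110, 113], [101, 115, 118], [106, 121, 126], [126, 141, 143], [126, 144, 148], [127, 144, 148], [126, 144, 148], [128, 147, 150], [121, 139, 140], [107, 121, 125], [89, 99, 100]]
```

```bash
python3 - <<'E'
from h import *
im=load("pics/f1scene.png").astype(int)
neutral=im[:,:,0]-im[:,:,2]  # >=0 on steel, <0 on cream
for u in(235,236,237): print(u,[(v,int(im[v,u,1]),int(neutral[v,u])) for v in range(67,83)])
for v in range(68,82): print(v,[(int(im[v,u,1]),int(neutral[v,u])) for u in range(262,280)])
c=cam("top");b=load("pics/f1top.png").astype(int)
for v in range(182,236,3): print(v,"".join("%3d"%(min(99,b[v,u,1]//2)) for u in range(452,508,2)))
E
```

```text
235 [(67, 57, 4), (68, 58, 4), (69, 39, 3), (70, 49, 0), (71, 78, -3), (72, 103, 5), (73, 114, 4), (74, 115, 7), (75, 106, 9), (76, 79, 1), (77, 57, -1), (78, 61, -11), (79, 75, -11), (80, 95, -14), (81, 121, -20), (82, 148, -18)]
236 [(67, 54, 4), (68, 57, 2), (69, 43, 1), (70, 60, 0), (71, 94, 2), (72, 112, 7), (73, 116, 4), (74, 117, 6), (75, 112, 6), (76, 91, 6), (77, 64, -3), (78, 60, -6), (79, 82, -15), (80, 108, -16), (81, 141, -17), (82, 148, -21)]
237 [(67, 57, 2), (68, 41, 3), (69, 46, 0), (70, 75, 4), (71, 108, 6), (72, 115, 8), (73, 114, 5), (74, 116, 4), (75, 113, 7), (76, 101, 4), (77, 73, 2), (78, 67, -1), (79, 85, -10), (80, 114, -17), (81, 144, -22), (82, 149, -22)]
68 [(11, 2), (10, -4), (7, 4), (5, 6), (0, 6), (13, 3), (6, -1), (32, 3), (63, -4), (88, 3), (105, -1), (117, -5), (129, -8), (133, -12), (138, -12), (136, -8), (142, -8), (140, -8)]
69 [(1, -1), (0, 4), (0, 0), (10, 5), (5, 6), (9, -7), (12, 14), (43, -3), (85, 2), (102, 4), (109, 2), (112, 0), (127, -4), (134, -10), (147, -11), (145, -12), (147, -10), (142, -10)]
70 [(4, 13), (3, 6), (10, 0), (13, 4), (
[... 3193 characters left out ...]
35 39 36 36 36 40 44 44 45 44 44 46 45 45 34 33 37 40 46 49 53 56 57 60 63 64
215  20 19 23 22 26 32 37 36 35 36 35 37 44 45 45 46 34 36 40 44 48 51 54 58 59 62 63 65
218  22 19 17 22 20 19 17 15 21 32 37 52 57 62 62 38 36 34 42 46 49 53 56 57 59 63 64 65
221  22 21 21 20 21 22 22 19 20 20 63 69 68 66 67 35 34 39 42 47 50 55 55 58 61 63 64 67
224  22 21 20 22 21 19 21 21 17 20 70 67 68 49 47 35 37 41 45 49 53 57 55 59 61 64 66 66
227  20 18 22 22 21 19 20 20 21 20 48 79 74 72 34 36 38 40 48 50 53 55 57 60 63 63 66 66
230  20 20 22 19 20 21 18 20 21 19 16 52 68 69 35 36 41 44 47 50 54 56 58 61 63 63 66 67
233  24 22 20 22 21 20 23 21 25 21 21 71 59 36 34 38 42 45 50 53 54 57 59 61 64 66 65 67
```

Tray level check: the cut-corner edge ends seen in the scene view at v≈73.5 (right) and v≈76.3 (left) match the level prediction of 73.5 and 76.4. The stack hasn't moved either. Small trim, settle, and hand in.

```bash
python3 -m pendant '[[[0,0,0],[-0.08,0,0],0],[[0,0,0],[0,0,0],0],[[0,0,0],[0,0,0],0],[[0,0,0],[0,0,0],0],[[0,0,0],[0,0,0],0],[[0,0,0],[0,0,0],0]]' 55; python3 - <<'E'
from bench import bot
o=bot.get_obs();print(abs(o['joint_velocities']).max(),o['grasp_force'])
print(bot.finish_job())
E
```

```text
time_s: 26.25
tool_pos: [0.5309, -0.2597, 0.175]
eef_rot: [-3.142, -0.0, 1.226]
force: [-0.4, -0.4, -0.8]
opening: 0.0087
grasp_force: 55.0
0.0010917560418516013 54.99754250049591
the job is handed in; nothing more can be done
None
```

The job is handed in at 26.3 s: the tare knob is on zero (within about 0.01 rad), the top steel tray was peeled off tab corner first with the stack left in place, and it is held level and still about 8 cm above the chamber; the result of the judging was not shown.

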